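# Lock the sprung tension wheel with its pin

### The job

Take the red-knobbed locking pin from the rack and put it through the hole in the black-rimmed tension wheel. Using the pin, gently turn the wheel counterclockwise against its spring until the pin drops into the lock hole hidden beneath, then push it fully home and let go, so that the pin holds the wheel wound. Keep forces on the pin light and leave everything else where it is.

Things in the scene. Friction and masses are not known exactly. Their poses are not given: they have to be found in the camera images.
- tensioner: Fixed tension unit: round blue base, 180 mm in diameter, 16 mm high. Origin: centre of its underside, on the wheel's upright axis; z up. A dark index plate lies on it, its smooth top 32 mm above the table, with one lock hole 12.5 mm in diameter, 16 mm deep, 40 mm from the axis, hidden by the wheel. Its angle is not measured: it is under the wheel's hole at a turn somewhere from 0.5 to 1.2 rad.
- wheel (a joint): Turn of the tension wheel about its upright axis in rad: 0 at rest against its stop, growing counterclockwise seen from above, end stop at 1.5. A spring drives it back to 0: 0.12 N m at 0, rising by 0.15 N m per rad (3 to 8 N at the hole).
- wheel_hub (a point): Centre of the top of the wheel's hub, on the axis, 61 mm above the table (hub 30 mm in diameter; its 12 mm axle end reaches 64 mm). The wheel is an aluminium web 18 mm thick, top at 53 mm, underside at 35 mm (3 mm above the index plate), in a black rim 160 mm in outer diameter, rim top at 58 mm.
- wheel_hole (a point): Centre of the mouth of the wheel's hole, on the web's top face (z = 53 mm), 40 mm from the wheel's axis, ringed with orange dots. The hole is 11.5 mm in diameter and goes through the web. The point turns with the wheel.
- pin_red: Loose locking pin, about 90 g, upright in one of the rack's three holes. Origin: centre of its collar's underside; z up along the pin. Below: steel shank 10 mm in diameter, 32 mm long, last 3 mm tapered to 7 mm. Above: steel collar 20 mm in diameter, 10 mm high, then a round red knob 22 mm in diameter, from 10 to 46 mm.
- pin_tip (a point): Tip of the red pin, 32 mm below its origin. Through the wheel and resting on the index plate it is at 32 mm above the table (pin origin at 64 mm); fully home in the lock hole, the collar lies on the wheel's web and the tip is at 21 mm (origin at 53 mm).
- rack: Fixed white pin rack, 190 x 44 x 45 mm, origin at the centre of its underside; three holes 13.5 mm in diameter, 40 mm deep, along its x axis, 70 mm apart. The three pins stand in them in any order, collars on the rack's top (z = 45 mm).
- pin_blue: Bystander: pin with a blue knob of the same size, in the rack; too thick for the wheel.
- pin_black: Bystander: pin with a black knob of the same size, in the rack.
- spare_pulley: Bystander: loose aluminium pulley, 64 mm in diameter, 24 mm high, on the table.
- wrench: Bystander: wrench lying on the table.
- screwdriver: Bystander: screwdriver lying on the table.
- grease_jar: Bystander: closed jar, 60 mm in diameter, 70 mm high.
- bearing: Bystander: steel bearing ring, 42 mm in diameter, 12 mm high, on the table.
Not all that is in view belongs to the job. Leave any turquoise look-alike of the pin_red alone.

How it is judged:
On the way, in this order (a step that is already met when the one before it is completed fails the run):
1. the red pin stands in the hole of the wheel, the wheel not yet turned (horizontal distance between pin_tip and wheel_hole below 0.004 m and z of pin_tip in the frame of tensioner below 0.045 m and value of joint wheel below 0.3 rad), for 0.1 s.
2. the wheel is wound against its spring with the pin in its hole (horizontal distance between pin_tip and wheel_hole below 0.005 m and z of pin_tip in the frame of tensioner below 0.045 m and value of joint wheel above 0.38 rad), for 0.1 s.
At the end, for the whole second after the job is handed in: The red pin stands through the wheel's hole (tip within 5 mm of its axis, leaning under 0.15 rad) and in the lock hole, collar within 3 mm of the web, tip at least 7 mm below the index plate's top; the wheel stays wound by over 0.38 rad; pin and wheel are at rest and released (z of pin_red in the frame of tensioner below 0.056 m and z of pin_tip in the frame of tensioner below 0.025 m and horizontal distance between pin_tip and wheel_hole below 0.005 m and angle between pin_red's own z axis and vertical below 0.15 rad and value of joint wheel above 0.38 rad and not (velocity of joint wheel above 0.05 rad/s) and not (velocity of joint wheel below -0.05 rad/s) and linear speed of pin_red below 0.02 m/s); the robot touches nothing.
It fails at once if the red pin is pressed against the tension unit (wheel, index plate) with more than 80 N, summed over its contacts (contact force between pin_red and tensioner above 80 N).
It fails at once if a bystander is moved by more than 30 mm (distance of any of pin_blue, pin_black, spare_pulley, wrench, screwdriver, grease_jar, bearing from where it was at the start of the episode above 0.03 m).
It also fails if it takes over 64 s, if anything falls off the work surface, if the arm or the gripper's body presses on something with over 40 N, if the wrist force passes 120 N, or if a joint passes its speed limit or range.

### The arm

A 6-joint arm with a two-finger parallel gripper is mounted at the origin on the work surface. World frame = base frame: x ahead of the robot, y to its left, z up, the work surface at z = 0. Lengths are in m, angles in rad, forces in N, time in s.
With the tool pointing down it reaches from about 0.35 to 0.975 m from the base axis. Payload 4.9 kg.
Tool frame: the origin (TCP) lies on the centre line of the jaws, within the pads' length; the fingertips stand manip.tip_reach ahead of it and the grasp point (between the pads) is the TCP (manip.tip_reach is the distance from the TCP to the fingertips, in m); z points along the fingers, y is the line along which they close (so a half turn about z gives the same grasp; the last joint's range is limited). The gripper opens to 85 mm and grips with 20 to 120 N. Pads are 22 mm wide; open, the fingers measure 114 mm over their backs; the gripper's body (76 mm by 85 mm) begins 54 mm behind the grasp point. The pads swing forward as they close: fully open they stand 13 mm farther back than shut.
Start: joints at [-1.454, 0.053, 1.613, -0, 1.476, -0.119], TCP at [0.146, -0.608, 0.25] pointing down, gripper open.
Joint ranges: [-3.01, 3.01], [-1.01, 2.22], [0.06, 2.58], [-1.02, 4.17], [0.09, 2.62], [-3.14, 3.14]. Speed limits (rad/s): [2.57, 2.57, 3.14, 3.14, 3.14, 3.14].

### API

Orientations are given as a unit quaternion [w, x, y, z].
In Python, from plant import manip gives the robot as it stands. The module is installed in compiled form; this text tells all that it offers.
- The arm moves only by the tool move_arm, never from a script. Its argument "rows" is a list of rows, each a list of 7 numbers: the shift along the tool's x, y, z in cm, then the turn, a rotation vector about the tool's x, y, z in degrees, then the opening, from -1 (shut) to 1 (fully open). In form: [[tx, ty, tz, ax, ay, az, jaw], ...]. A call has 1 to 20 rows; each row shifts and turns the commanded pose from where the row before left it, along the tool's axes as they then stand; what a row does not reach is not made up. A row lasts 1/12 s, in which the tool goes at most 41.7 mm and 7.16 degrees, less where a joint would pass 70% of its speed; a pose out of reach is approached as far as the arm can. A call is refused whole if a number of a shift passes 4.17 or a number of a turn 7.16, either way. A call with a gripper value outside its range is refused whole. The fingers move at their own pace and stop on an object; the grip force is fixed at half the most. Time passes only in rows, so rows that do not move let the fingers close. It gives the time, the measured TCP pose, the force, the opening and the grip force at its end, in the units of the state.
- manip.state(): the state, without advancing time (a new reading comes with each control period).
- manip.grab_frame(name): name is "scene" or "top"; returns a dict with "img" (400x640x3 uint8, blue, green, red), "mtx" (3x3 intrinsics, pixels), "k1" (the pictures are not rectified: a ray, as slopes to the right and down, at radius r is drawn at 1 + k1 r^2 times it, then the intrinsics apply), "R" (3x3) and "t" (3): a world point X has camera coordinates R X + t. Camera axes: x right, y down, z forward; pixel columns grow to the right and rows downward; lengths in m; the calibration is good to about 2 mm. A picture is of the moment at which its call begins. There is no depth.
- manip.job_done(): hands the job in; it is judged then, once.
The state is a dict: "time": time; "joint_pos": joint angles; "joint_vel": joint speeds; "joint_efforts": joint torques, N m; "tool_pos": TCP position; "tool_rot": TCP orientation; "contact_force": force on the tool from outside, world axes, zero at the start; "ft_torque": the same for the moment, N m; "gripper_width": opening from 0.0 (shut) to 1.0 (fully open); "grasp_force": force on a finger pad.
Only numpy, scipy, OpenCV 4.12 (cv2) and the standard library are available. Lean on these libraries where they do the work, as an engineer would, in place of code of your own. Each camera call takes 0.05 s, during which the arm holds its last target. There are 200 camera calls.

## Working session

There is one attempt and no reset: what is moved stays moved. The work goes in short steps, Python scripts to look and compute and a tool call to move; the robot and the scene stay as the last step left them, time stands still between calls to the robot, and variables do not carry over. Pictures are saved under pics/ and viewed, at most 10 in all, crops included, and the job is handed in when it is done.

Besides the shell and the picture viewer there is one more tool, called after "Call:" by a JSON object that holds its "op" and its "data", one argument or row to a line. move_arm: Moves the arm, as the interface text tells. Its arguments: {"type":"object","properties":{"rows":{"type":"array","items":{"type":"array","items":{"type":"number"}}}},"required":["rows"]}

```bash
mkdir -p pics; cat > h.py <<'E'
import numpy as np, cv2
from plant import manip
def ray(f,u,v):
    m=f["mtx"];p=cv2.undistortPoints(np.array([[[u,v]]],float),m,np.array([f["k1"],0,0,0,0.]))[0,0]
    R=np.array(f["R"]);t=np.array(f["t"]);return -R.T@t, R.T@np.array([p[0],p[1],1])
def at(f,u,v,z):
    c,d=ray(f,u,v);return c+d*(z-c[2])/d[2]
def proj(f,X):
    R=np.array(f["R"]);q=R@np.array(X)+f["t"];q=q[:2]/q[2];q=q*(1+f["k1"]*(q@q));m=f["mtx"]
    return m[0][0]*q[0]+m[0][2],m[1][1]*q[1]+m[1][2]
E
python3 - <<'E'
from h import *
import pickle
s=manip.state();print({k:np.round(v,3) for k,v in s.items()},manip.tip_reach)
for n in("scene","top"):
    f=manip.grab_frame(n);cv2.imwrite(f"pics/{n}0.png",f["img"]);pickle.dump(f,open(n+"0.pkl","wb"));R=np.array(f["R"]);print(n,f["k1"],np.round(f["mtx"],1),np.round(-R.T@f["t"],3),np.round(R,2))
E
```

```text
{'time': np.float64(0.0), 'joint_pos': array([-1.454,  0.053,  1.614, -0.   ,  1.476, -0.119]), 'joint_vel': array([-0.001,  0.001, -0.001,  0.   , -0.001,  0.001]), 'joint_efforts': array([ 1.0000e-03, -3.9368e+01, -3.7018e+01,  0.0000e+00,  7.0000e-03,
       -0.0000e+00]), 'tool_pos': array([ 0.146, -0.607,  0.249]), 'tool_rot': array([-0.001,  0.993,  0.118,  0.   ]), 'contact_force': array([-0.31 ,  0.403,  0.978]), 'ft_torque': array([-0.003, -0.016,  0.002]), 'grasp_force': np.float64(0.0), 'gripper_width': np.float64(0.997)} 0.019
scene -0.05104957983466527 [[364.4   0.  322.5]
 [  0.  364.4 199.3]
 [  0.    0.    1. ]] [1.194 0.277 0.532] [[-0.48  0.88 -0.01]
 [ 0.5   0.26 -0.83]
 [-0.72 -0.4  -0.56]]
top -0.031137967573014937 [[433.3   0.  317.5]
 [  0.  433.3 212.1]
 [  0.    0.    1. ]] [ 0.528 -0.041  1.035] [[ 0.02 -1.    0.02]
 [-1.   -0.02 -0.06]
 [ 0.06 -0.02 -1.  ]]
```

View pics/top0.png

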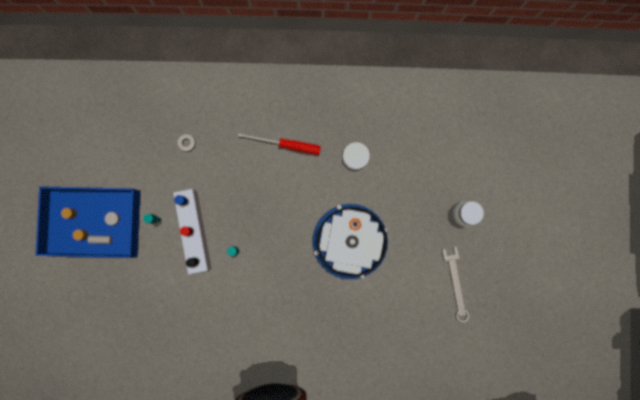

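View pics/scene0.png

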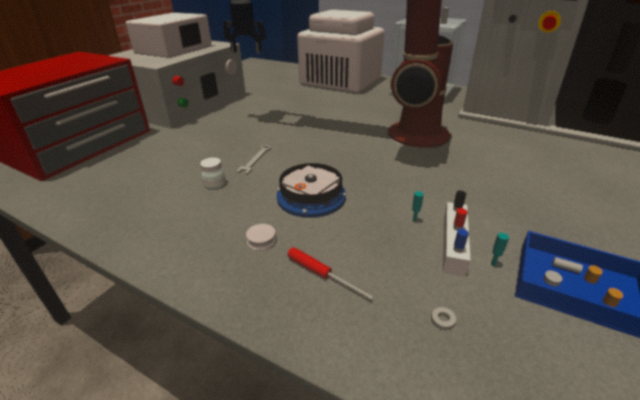

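The top view shows the rack around (190,231) with the red pin in the middle hole at (185,231). The wheel is centred near (351,241) with its orange-ringed hole at (355,224). Turquoise look-alikes stand at (150,218) and (232,251). I'll enlarge both areas.

```bash
python3 - <<'E'
from h import *
import pickle
f=pickle.load(open("top0.pkl","rb"));g=pickle.load(open("scene0.pkl","rb"))
def crop(i,u,v,w,hh,k):return cv2.resize(i[v:v+hh,u:u+w],None,fx=k,fy=k,interpolation=cv2.INTER_CUBIC)
a=crop(f["img"],310,200,80,80,5);b=crop(f["img"],160,185,80,100,4)
b=crop(f["img"],165,190,80,80,5)
c=np.hstack([a,b]);
d=g["img"]
e=crop(d,270,160,80,40,5);e2=crop(d,430,185,80,40,5)
cv2.imwrite("pics/c1.png",np.vstack([c,np.hstack([e,e2])]))
E
```

```text
(no output)
```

View pics/c1.png

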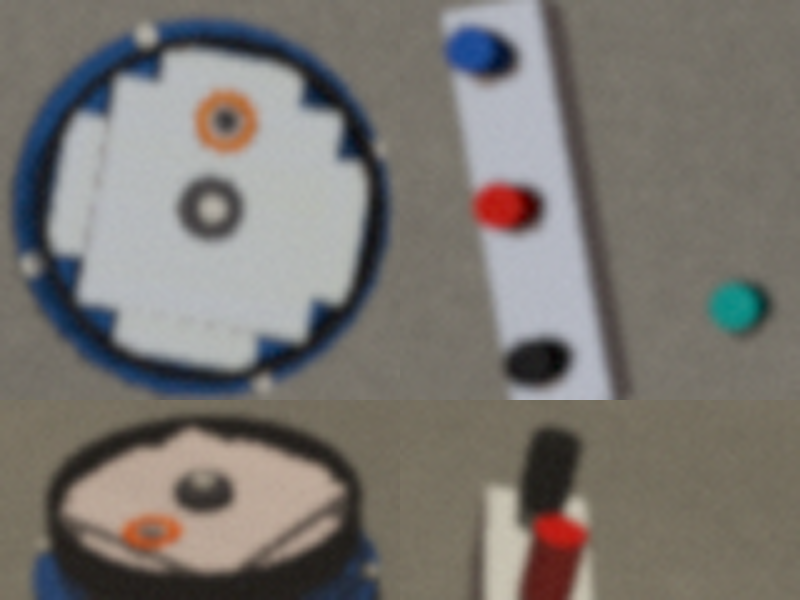

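```bash
cat >> h.py <<'E'
from scipy.optimize import least_squares
def mask(f,lo,hi,box,smin=120):
    h=cv2.cvtColor(f["img"],cv2.COLOR_BGR2HSV);m=((h[...,0].astype(int)-lo)%180<=(hi-lo))&(h[...,1]>smin)&(h[...,2]>60)
    z=np.zeros(m.shape,bool);x,y,w,q=box;z[y:y+q,x:x+w]=1;return m&z
def cen(m):
    v,u=np.nonzero(m);return np.array([u.mean(),v.mean()]),len(u)
def knobcen(f,x,y,z0,r=.011):
    a=np.linspace(0,6.28,40);P=[proj(f,[x+r*np.cos(t),y+r*np.sin(t),z]) for z in (z0+.010,z0+.046) for t in a]
    hull=cv2.convexHull(np.array(P,np.float32));M=cv2.moments(hull);return np.array([M['m10']/M['m00'],M['m01']/M['m00']]),M['m00']
def fitknob(fs,ms,z0,g):
    c=[cen(m)[0] for m in ms]
    return least_squares(lambda p:np.concatenate([knobcen(f,p[0],p[1],z0)[0]-k for f,k in zip(fs,c)]),g)
E
python3 - <<'E'
from h import *
import pickle
f=pickle.load(open("top0.pkl","rb"));g=pickle.load(open("scene0.pkl","rb"))
mt=mask(f,170,187,(175,220,25,20),130);ms=mask(g,170,187,(448,203,25,27),130)
print("red",cen(mt),cen(ms))
for F,M in(([f],[mt]),([g],[ms]),([f,g],[mt,ms])):
    r=fitknob(F,M,.045,[.56,.25]);print(r.x.round(4),r.fun.round(2),[knobcen(q,*r.x,.045)[1] for q in F])
ot=mask(f,3,20,(340,210,30,28),110);os_=mask(g,3,18,(290,180,22,16),150)
for q,m in((f,ot),(g,os_)):
    c,n=cen(m);print("orange",c,n,at(q,*c,.053).round(4))
for q,u,v in((f,310+211.5/5,200+208.5/5),(g,270+205/5,160+77/5)):print("axle",(u,v),at(q,u,v,.064).round(4))
for u,v in((310+146/5,200+34/5),(310+30/5,200+265/5),(310+262/5,200+384/5),(310+383/5,200+147/5)):print("bolt",at(f,u,v,.016).round(4))
# rack via top corners/blue/black knobs
for n,u,v in(("blue",165+472/5-80,190+48/5),("black",165+132/5,190+364/5)):print(n,u,v,at(f,165+(72/5 if n=="blue" else 132/5),v,.091).round(4))
E
```

```text
red (array([185.33333333, 230.83950617]), 81) (array([460.11445783, 216.4939759 ]), 166)
[0.5335 0.2348] [-0.  0.] [123.49857035139576]
[0.5281 0.2358] [0. 0.] [209.3516487518791]
[0.5328 0.2353] [-0.23  0.32 -0.71  1.11] [123.59660828567576, 210.92903605476022]
orange [354.81967213 223.91803279] 61 [ 0.5575 -0.1423  0.053 ]
orange [299.8125 186.5625] 32 [ 0.5581 -0.1392  0.053 ]
axle (352.3, 241.7) [ 0.5172 -0.1361  0.064 ]
axle (311.0, 175.4) [ 0.5147 -0.1323  0.064 ]
bolt [ 0.5983 -0.1085  0.016 ]
bolt [ 0.4885 -0.056   0.016 ]
bolt [ 0.4351 -0.166   0.016 ]
bolt [ 0.5473 -0.2215  0.016 ]
blue 179.39999999999998 199.6 [0.6011 0.2456 0.091 ]
black 191.4 262.8 [0.4645 0.2144 0.091 ]
```

```bash
cat >> h.py <<'E'
from scipy.spatial.transform import Rotation as Ro
def rel(X):
    s=manip.state();w,x,y,z=s["tool_rot"];R=Ro.from_quat([x,y,z,w]);return (R.inv().apply(np.array(X)-s["tool_pos"])*100).round(2)
E
python3 - <<'E'
from h import *
import pickle
f=pickle.load(open("top0.pkl","rb"));g=pickle.load(open("scene0.pkl","rb"))
for vm,sm in((25,100),(25,150)):
  M=[]
  for q,b in((f,(175,222,20,18)),(g,(448,203,25,34))):
    h=cv2.cvtColor(q["img"],cv2.COLOR_BGR2HSV).astype(int);m=((h[...,0]<8)|(h[...,0]>170))&(h[...,1]>sm)&(h[...,2]>vm)
    z=np.zeros(m.shape,bool);z[b[1]:b[1]+b[3],b[0]:b[0]+b[2]]=1;M.append(m&z)
  print([cen(m) for m in M])
  for F,m in(([f],M[:1]),([g],M[1:]),([f,g],M)):
    r=fitknob(F,m,.045,[.53,.235]);print(r.x.round(4),r.fun.round(2))
print(rel([.533,.235,.2]))
E
```

```text
[(array([185.37113402, 230.98969072]), 97), (array([460.20320856, 216.2513369 ]), 187)]
[0.5331 0.2347] [-0.  0.]
[0.5272 0.2358] [-0.  0.]
[0.5317 0.2354] [-0.35  0.66 -0.63  1.09]
[(array([185.54929577, 230.95774648]), 71), (array([460.14864865, 216.08108108]), 148)]
[0.5332 0.2343] [-0. -0.]
[0.5266 0.2356] [-0. -0.]
[0.5315 0.2352] [-0.41  0.79 -0.68  1.17]
[ 57.31 -72.84   5.07]
```

Call:
{"op": "move_arm", "data": {
  "rows": [
    [2.5,-3.2,0,0,0,0,1],
    [2.5,-3.2,0,0,0,0,1],
    [2.5,-3.2,0,0,0,0,1],
    [2.5,-3.2,0,0,0,0,1],
    [2.5,-3.2,0,0,0,0,1],
    [2.5,-3.2,0,0,0,0,1],
    [2.5,-3.2,0,0,0,0,1],
    [2.5,-3.2,0,0,0,0,1],
    [2.5,-3.2,0,0,0,0,1],
    [2.5,-3.2,0,0,0,0,1],
    [2.5,-3.2,0,0,0,0,1],
    [2.5,-3.2,0,0,0,0,1],
    [2.5,-3.2,0,0,0,0,1],
    [2.5,-3.2,0,0,0,0,1],
    [2.5,-3.2,0,0,0,0,1],
    [2.5,-3.2,0,0,0,0,1],
    [2.5,-3.2,0,0,0,0,1],
    [2.5,-3.2,0,0,0,0,1],
    [2.5,-3.2,0,0,0,0,1],
    [2.5,-3.2,0,0,0,0,1]
  ]
}}

```text
time: 1.77
tool_pos: [0.4828, 0.1337, 0.2498]
tool_rot: [0.0, 0.993, 0.118, -0.0]
contact_force: [1.1, -0.8, 0.7]
gripper_width: 0.999
grasp_force: 0.0
```

```bash
python3 -c "
from h import *
print(rel([.533,.235,.14]),rel([.533,.235,.078]))"
```

```text
[ 7.26 -8.67 10.98] [ 7.27 -8.67 17.18]
```

Call:
{"op": "move_arm", "data": {
  "rows": [
    [2.4,-2.9,2,0,0,0,0.4],
    [2.4,-2.9,2,0,0,0,0.2],
    [2.4,-2.9,2,0,0,0,0.2],
    [0.07,0.03,2,0,0,0,0.2],
    [0,0,2,0,0,0,0.2],
    [0,0,0,0,0,0,0.2]
  ]
}}

```text
time: 2.27
tool_pos: [0.5287, 0.2302, 0.1456]
tool_rot: [0.001, 0.993, 0.118, -0.005]
contact_force: [-1.1, 0.0, -0.8]
gripper_width: 0.597
grasp_force: 0.0
```

```bash
python3 - <<'E'
from h import *
print(rel([.533,.235,.078]))
f=manip.grab_frame("top");g=manip.grab_frame("scene")
a=f["img"][180:280,140:240];b=g["img"][150:250,410:510]
cv2.imwrite("pics/g1.png",cv2.resize(np.hstack([a,b]),None,fx=4,fy=4,interpolation=cv2.INTER_CUBIC))
print(proj(f,[.533,.235,.091]),proj(g,[.533,.235,.091]),proj(g,manip.state()["tool_pos"]))
E
```

```text
[ 0.6  -0.37  6.76]
(np.float64(183.0472294902742), np.float64(230.95502499027555)) (np.float64(460.9581268381749), np.float64(210.7133763608087)) (np.float64(464.80990223891706), np.float64(185.09769242829412))
```

View pics/g1.png

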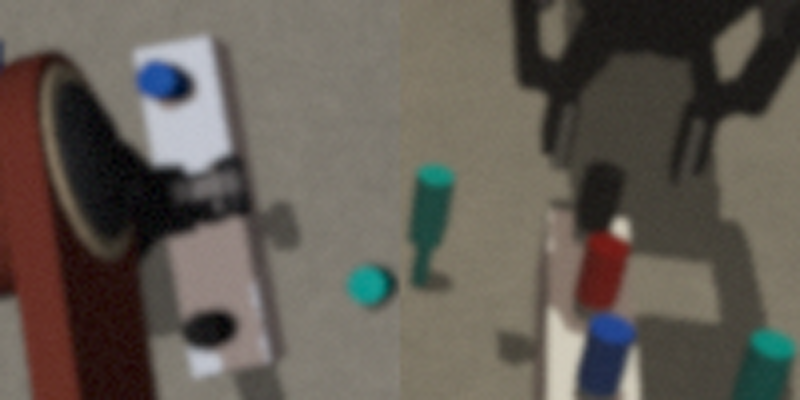

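The scene crop shows the open fingers straddling the red knob at about (461,216). The blue knob hides the red knob's foot, which explains the x bias from that camera. I'll descend.

Call:
{"op": "move_arm", "data": {
  "rows": [
    [0,0,2,0,0,0,0.2],
    [0,0,0,0,0,0,0.2],
    [0,0,0,0,0,0,0.2]
  ]
}}

```text
time: 2.62
tool_pos: [0.5319, 0.23, 0.1324]
tool_rot: [-0.0, 0.993, 0.117, 0.0]
contact_force: [0.6, -0.3, 0.7]
gripper_width: 0.606
grasp_force: 0.0
```

```bash
python3 -c "
from h import *
print(rel([.533,.235,.078]))"
```

```text
[ 0.22 -0.46  5.44]
```

Call:
{"op": "move_arm", "data": {
  "rows": [
    [0.15,-0.45,1.4,0,0,0,0.2],
    [0,0,1.5,0,0,0,0.2],
    [0,0,1.5,0,0,0,0.2],
    [0,0,1.0,0,0,0,0.2],
    [0,0,0,0,0,0,0.2],
    [0,0,0,0,0,0,-0.3],
    [0,0,0,0,0,0,-1],
    [0,0,0,0,0,0,-1],
    [0,0,0,0,0,0,-1],
    [0,0,0,0,0,0,-1],
    [0,0,0,0,0,0,-1]
  ]
}}

```text
time: 3.53
tool_pos: [0.5334, 0.2355, 0.0791]
tool_rot: [-0.0, 0.993, 0.118, 0.001]
contact_force: [-0.2, 0.2, 4.5]
gripper_width: 0.238
grasp_force: 58.7
```

Call:
{"op": "move_arm", "data": {
  "rows": [
    [0,0,-1.5,0,0,0,-1],
    [0,0,-2.5,0,0,0,-1],
    [0,0,-3,0,0,0,-1],
    [0,0,-3,0,0,0,-1],
    [0,0,0,0,0,0,-1],
    [0,0,0,0,0,0,-1]
  ]
}}

```text
time: 4.03
tool_pos: [0.5336, 0.2355, 0.1801]
tool_rot: [-0.0, 0.993, 0.118, 0.002]
contact_force: [-0.5, 0.5, -1.1]
gripper_width: 0.237
grasp_force: 58.9
```

```bash
python3 -c "
from h import *
print(rel([.5575,-.1423,.179]))"
```

```text
[-6.5  37.29  0.07]
```

Call:
{"op": "move_arm", "data": {
  "rows": [
    [-0.5,2,0,0,0,0,-1],
    [-0.5,3.2,0,0,0,0,-1],
    [-0.5,3.2,0,0,0,0,-1],
    [-0.5,3.2,0,0,0,0,-1],
    [-0.5,3.2,0,0,0,0,-1],
    [-0.5,3.2,0,0,0,0,-1],
    [-0.5,3.2,0,0,0,0,-1],
    [-0.5,3.2,0,0,0,0,-1],
    [-0.5,3.2,0,0,0,0,-1],
    [-0.5,3.2,0,0,0,0,-1],
    [-0.5,3.2,0,0,0,0,-1],
    [-0.5,2,0,0,0,0,-1],
    [-0.5,1.3,0,0,0,0,-1],
    [0,0,2,0,0,0,-1],
    [0,0,2.5,0,0,0,-1],
    [0,0,0,0,0,0,-1],
    [0,0,0,0,0,0,-1],
    [0,0,0,0,0,0,-1]
  ]
}}

```text
time: 5.53
tool_pos: [0.5562, -0.1422, 0.1327]
tool_rot: [-0.0, 0.993, 0.118, -0.0]
contact_force: [-0.8, -0.2, -0.6]
gripper_width: 0.245
grasp_force: 59.0
```

```bash
python3 - <<'E'
from h import *
import pickle
print(rel([.5575,-.1423,.135]))
f=manip.grab_frame("top");g=manip.grab_frame("scene");pickle.dump((f,g),open("f2.pkl","wb"))
a=f["img"][190:260,320:390];b=g["img"][130:200,265:335]
cv2.imwrite("pics/g2.png",cv2.resize(np.hstack([a,b]),(800,400),interpolation=cv2.INTER_CUBIC))
p=manip.state()["tool_pos"];print(p,proj(g,p-[0,0,.066]),proj(g,p),proj(g,[.5575,-.1423,.053]))
E
```

```text
[ 0.12  0.04 -0.23]
[ 0.55718919 -0.14261504  0.13422623] (np.float64(298.54046688505474), np.float64(180.7535344318827)) (np.float64(297.24595616458134), np.float64(156.66408928061657)) (np.float64(298.86794454321443), np.float64(186.12340928880397))
```

View pics/g2.png

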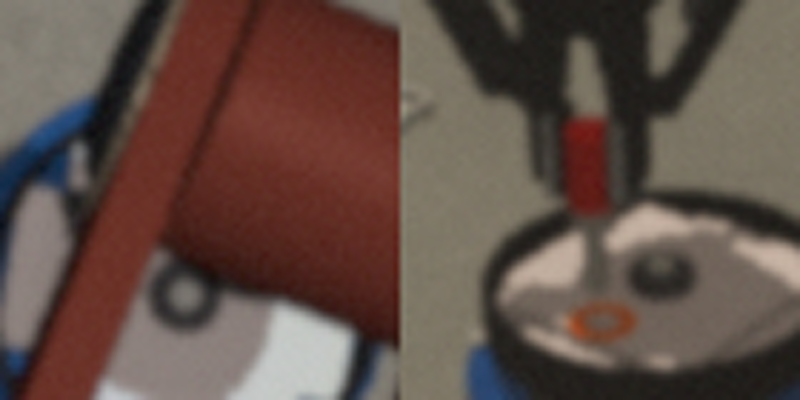

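```bash
python3 - <<'E'
from h import *
import pickle
f,g=pickle.load(open("f2.pkl","rb"));g0=pickle.load(open("scene0.pkl","rb"))
for q in(g0,g):
  m=mask(q,3,18,(288,178,26,16),110);c,n=cen(m);pts=np.argwhere(m)[:,::-1].astype(np.float32)
  (hc,sz,_)=cv2.minAreaRect(pts);print(c,n,hc,sz,at(q,*c,.053).round(4))
mk=mask(g,170,187,(285,140,25,40),120);print("knob",cen(mk))
im=g["img"].astype(int).sum(2)
print("rows shank");
for v in range(166,184,2):print(v,im[v,288:312])
print([np.round(proj(g,[.5572,-.1426,z]),2) for z in(.068,.078,.1)])
E
```

```text
[299.66666667 186.07936508] 63 (299.5, 186.0) (6.0, 11.0) [ 0.5564 -0.1407  0.053 ]
[299.84210526 186.        ] 57 (300.0, 186.0) (12.0, 6.0) [ 0.5559 -0.1405  0.053 ]
knob (array([297.04132231, 158.74380165]), 121)
rows shank
166 [340 323 307 278 226 194 152 154 159 159 159 159 165 166 167 162 193 254
 336 405 435 404 342 282]
168 [230 188 155 117 105 108 131 174 196 205 207 208 206 212 261 356 439 488
 512 533 541 535 523 514]
170 [104  87  89 106 127 162 244 302 296 258 220 231 267 341 418 493 518 530
 523 517 518 510 493 479]
172 [102 148 217 299 373 436 484 495 445 332 242 245 315 426 500 503 482 451
 405 377 364 350 321 313]
174 [300 379 454 503 518 517 524 514 466 343 249 232 245 302 348 348 319 298
 269 245 235 246 245 237]
176 [505 522 524 522 527 520 518 494 441 318 245 231 224 258 286 294 263 210
 159 157 195 233 242 242]
178 [497 513 524 522 517 510 496 444 349 261 236 226 227 247 276 276 234 163
 120 124 134 155 162 159]
180 [355 358 375 375 378 372 366 330 298 265 246 233 244 261 282 283 255 215
 149 125 110 120 121 123]
182 [304 303 307 303 306 300 306 299 302 285 270 264 271 268 283 278 277 278
 263 233 223 192 206 208]
[array([298.55, 180.84]), array([298.36, 177.32]), array([297.93, 169.41])]
```

The scene crop shows the pin hanging just above the orange ring, with the shank near u=298.5 (about 299.1 carried down to the web) and the ring centre at (299.7,186.0). That means shifting about 1.3 mm to the left, then lowering gently.

Call:
{"op": "move_arm", "data": {
  "rows": [
    [0,-0.12,0.5,0,0,0,-1],
    [0,0,0.5,0,0,0,-1],
    [0,0,0.3,0,0,0,-1],
    [0,0,0.2,0,0,0,-1],
    [0,0,0,0,0,0,-1]
  ]
}}

```text
time: 6.05
tool_pos: [0.5561, -0.1413, 0.1172]
tool_rot: [-0.0, 0.993, 0.118, 0.0]
contact_force: [0.5, 1.0, -0.8]
gripper_width: 0.239
grasp_force: 59.0
```

Call:
{"op": "move_arm", "data": {
  "rows": [
    [0,0,0.1,0,0,0,-1],
    [0,0,0.1,0,0,0,-1],
    [0,0,0,0,0,0,-1]
  ]
}}

```text
time: 6.3
tool_pos: [0.5565, -0.1414, 0.1161]
tool_rot: [-0.0, 0.993, 0.118, 0.001]
contact_force: [1.1, 1.8, 1.0]
gripper_width: 0.241
grasp_force: 59.2
```

Call:
{"op": "move_arm", "data": {
  "rows": [
    [0,0,0.1,0,0,0,-1],
    [0,0,0.1,0,0,0,-1],
    [0,0,0,0,0,0,-1]
  ]
}}

```text
time: 6.55
tool_pos: [0.5564, -0.1412, 0.1137]
tool_rot: [-0.0, 0.993, 0.118, 0.001]
contact_force: [2.7, 3.8, -0.1]
gripper_width: 0.235
grasp_force: 59.2
```

Call:
{"op": "move_arm", "data": {
  "rows": [
    [0.05,-0.06,0,0,0,0,-1],
    [0,0,0.1,0,0,0,-1],
    [0,0,0.1,0,0,0,-1],
    [0,0,0,0,0,0,-1]
  ]
}}

```text
time: 6.88
tool_pos: [0.5565, -0.1409, 0.1115]
tool_rot: [0.0, 0.993, 0.118, 0.0]
contact_force: [2.2, 1.7, -0.8]
gripper_width: 0.238
grasp_force: 59.2
```

Call:
{"op": "move_arm", "data": {
  "rows": [
    [0.04,-0.02,0.1,0,0,0,-1],
    [0,0,0.15,0,0,0,-1],
    [0,0,0.15,0,0,0,-1],
    [0,0,0,0,0,0,-1]
  ]
}}

```text
time: 7.22
tool_pos: [0.5565, -0.1406, 0.1071]
tool_rot: [0.0, 0.993, 0.118, -0.0]
contact_force: [1.7, 1.6, -1.7]
gripper_width: 0.24
grasp_force: 59.2
```

Call:
{"op": "move_arm", "data": {
  "rows": [
    [0.03,-0.02,0.2,0,0,0,-1],
    [0,0,0.2,0,0,0,-1],
    [0,0,0.2,0,0,0,-1],
    [0,0,0,0,0,0,-1],
    [0,0,0,0,0,0,-1]
  ]
}}

```text
time: 7.63
tool_pos: [0.5567, -0.1404, 0.1011]
tool_rot: [-0.0, 0.993, 0.118, -0.0]
contact_force: [0.9, -0.2, -1.1]
gripper_width: 0.24
grasp_force: 59.0
```

Call:
{"op": "move_arm", "data": {
  "rows": [
    [0,0,0.1,0,0,0,-1],
    [0,0,0.1,0,0,0,-1],
    [0,0,0,0,0,0,-1]
  ]
}}

```text
time: 7.88
tool_pos: [0.5568, -0.1404, 0.0994]
tool_rot: [0.0, 0.993, 0.118, -0.0]
contact_force: [1.0, 0.7, -1.2]
gripper_width: 0.238
grasp_force: 59.0
```

Call:
{"op": "move_arm", "data": {
  "rows": [
    [0,0,0.1,0,0,0,-1],
    [0,0,0,0,0,0,-1]
  ]
}}

```text
time: 8.05
tool_pos: [0.5568, -0.1403, 0.0984]
tool_rot: [0.0, 0.993, 0.118, -0.0]
contact_force: [0.2, -1.2, -1.5]
gripper_width: 0.24
grasp_force: 59.0
```

Call:
{"op": "move_arm", "data": {
  "rows": [
    [0,0,0.1,0,0,0,-1],
    [0,0,0,0,0,0,-1]
  ]
}}

```text
time: 8.22
tool_pos: [0.557, -0.1404, 0.0981]
tool_rot: [0.0, 0.993, 0.118, -0.0]
contact_force: [-0.7, 0.4, 1.7]
gripper_width: 0.236
grasp_force: 59.5
```

```bash
python3 - <<'E'
from h import *
th=np.arange(0,1.31,.05)-.154
P=.04*np.c_[np.cos(th),np.sin(th)]+[.5176,-.1342]
d=np.diff(P,axis=0)*100@np.array([[.972,.234],[.234,-.972]]).T
for t,p,q in zip(th[1:]+.154,P[1:],d):print(t.round(2),p.round(4),q.round(3))
E
```

```text
0.05 [ 0.5574 -0.1384] [ 0.071 -0.187]
0.1 [ 0.5575 -0.1364] [ 0.062 -0.19 ]
0.15 [ 0.5576 -0.1344] [ 0.052 -0.193]
0.2 [ 0.5576 -0.1324] [ 0.043 -0.195]
0.25 [ 0.5574 -0.1304] [ 0.033 -0.197]
0.3 [ 0.5572 -0.1284] [ 0.023 -0.199]
0.35 [ 0.5568 -0.1264] [ 0.013 -0.2  ]
0.4 [ 0.5564 -0.1245] [ 0.003 -0.2  ]
0.45 [ 0.5559 -0.1225] [-0.007 -0.2  ]
0.5 [ 0.5552 -0.1206] [-0.017 -0.199]
0.55 [ 0.5545 -0.1188] [-0.027 -0.198]
0.6 [ 0.5537 -0.1169] [-0.037 -0.197]
0.65 [ 0.5528 -0.1152] [-0.047 -0.194]
0.7 [ 0.5518 -0.1134] [-0.056 -0.192]
0.75 [ 0.5507 -0.1117] [-0.066 -0.189]
0.8 [ 0.5495 -0.1101] [-0.075 -0.185]
0.85 [ 0.5483 -0.1086] [-0.084 -0.181]
0.9 [ 0.547  -0.1071] [-0.093 -0.177]
0.95 [ 0.5456 -0.1056] [-0.102 -0.172]
1.0 [ 0.5441 -0.1043] [-0.11  -0.167]
1.05 [ 0.5426 -0.103 ] [-0.119 -0.161]
1.1 [ 0.541  -0.1018] [-0.126 -0.155]
1.15 [ 0.5393 -0.1006] [-0.134 -0.148]
1.2 [ 0.5376 -0.0996] [-0.141 -0.141]
1.25 [ 0.5359 -0.0986] [-0.148 -0.134]
1.3 [ 0.5341 -0.0978] [-0.155 -0.127]
```

Call:
{"op": "move_arm", "data": {
  "rows": [
    [0.07,-0.19,0,0,0,0,-1],
    [0.06,-0.19,0,0,0,0,-1],
    [0.05,-0.19,0,0,0,0,-1],
    [0.04,-0.2,0,0,0,0,-1],
    [0,0,0,0,0,0,-1]
  ]
}}

```text
time: 8.63
tool_pos: [0.5577, -0.1331, 0.0981]
tool_rot: [0.001, 0.993, 0.118, 0.0]
contact_force: [0.8, -5.2, 0.5]
gripper_width: 0.237
grasp_force: 59.3
```

Call:
{"op": "move_arm", "data": {
  "rows": [
    [0.03,-0.2,0,0,0,0,-1],
    [0.02,-0.2,0,0,0,0,-1],
    [0.01,-0.2,0,0,0,0,-1],
    [0,-0.2,0,0,0,0,-1],
    [0,0,0.1,0,0,0,-1],
    [0,0,0,0,0,0,-1]
  ]
}}

```text
time: 9.13
tool_pos: [0.5569, -0.1251, 0.0979]
tool_rot: [0.001, 0.993, 0.118, 0.001]
contact_force: [-0.5, -4.9, 4.0]
gripper_width: 0.241
grasp_force: 60.0
```

Call:
{"op": "move_arm", "data": {
  "rows": [
    [0,-0.1,0,0,0,0,-1],
    [-0.01,-0.1,0,0,0,0,-1],
    [-0.01,-0.1,0,0,0,0,-1],
    [-0.01,-0.1,0.05,0,0,0,-1],
    [0,0,0,0,0,0,-1]
  ]
}}

```text
time: 9.55
tool_pos: [0.5562, -0.1219, 0.0976]
tool_rot: [0.002, 0.993, 0.118, 0.002]
contact_force: [1.7, -5.9, 4.0]
gripper_width: 0.241
grasp_force: 59.7
```

Call:
{"op": "move_arm", "data": {
  "rows": [
    [-0.01,-0.1,0,0,0,0,-1],
    [-0.015,-0.1,0,0,0,0,-1],
    [-0.02,-0.1,0,0,0,0,-1],
    [0,0,0,0,0,0,-1]
  ]
}}

```text
time: 9.88
tool_pos: [0.5547, -0.1184, 0.0969]
tool_rot: [0.001, 0.993, 0.118, 0.001]
contact_force: [2.0, -4.7, 1.2]
gripper_width: 0.236
grasp_force: 59.5
```

Call:
{"op": "move_arm", "data": {
  "rows": [
    [0,0,0.1,0,0,0,-1],
    [0,0,0.1,0,0,0,-1],
    [0,0,0,0,0,0,-1]
  ]
}}

```text
time: 10.13
tool_pos: [0.5547, -0.1184, 0.0947]
tool_rot: [0.001, 0.993, 0.118, 0.001]
contact_force: [2.8, -5.8, 1.1]
gripper_width: 0.237
grasp_force: 59.5
```

Call:
{"op": "move_arm", "data": {
  "rows": [
    [0,0,0.1,0,0,0,-1],
    [0,0,0.1,0,0,0,-1],
    [0,0,0.1,0,0,0,-1],
    [0,0,0,0,0,0,-1]
  ]
}}

```text
time: 10.47
tool_pos: [0.5547, -0.1183, 0.0917]
tool_rot: [0.001, 0.993, 0.118, 0.001]
contact_force: [2.1, -4.6, 1.6]
gripper_width: 0.239
grasp_force: 59.5
```

Call:
{"op": "move_arm", "data": {
  "rows": [
    [0,0,0.1,0,0,0,-1],
    [0,0,0.1,0,0,0,-1],
    [0,0,0.1,0,0,0,-1],
    [0,0,0,0,0,0,-1]
  ]
}}

```text
time: 10.8
tool_pos: [0.5547, -0.1183, 0.0887]
tool_rot: [0.001, 0.993, 0.118, 0.001]
contact_force: [2.5, -4.1, 0.7]
gripper_width: 0.236
grasp_force: 59.5
```

Call:
{"op": "move_arm", "data": {
  "rows": [
    [0,0,0.1,0,0,0,-1],
    [0,0,0.1,0,0,0,-1],
    [0,0,0,0,0,0,-1]
  ]
}}

```text
time: 11.05
tool_pos: [0.5548, -0.1184, 0.0871]
tool_rot: [0.001, 0.993, 0.118, 0.001]
contact_force: [2.9, -5.3, 2.9]
gripper_width: 0.237
grasp_force: 59.8
```

Call:
{"op": "move_arm", "data": {
  "rows": [
    [0,0,0.1,0,0,0,-1],
    [0,0.06,0,0,0,0,-1],
    [0,0.06,0,0,0,0,-1],
    [0,0,0,0,0,0,-1]
  ]
}}

```text
time: 11.38
tool_pos: [0.5555, -0.1196, 0.0871]
tool_rot: [0.001, 0.993, 0.118, 0.002]
contact_force: [0.7, -4.1, 6.8]
gripper_width: 0.237
grasp_force: 60.1
```

Call:
{"op": "move_arm", "data": {
  "rows": [
    [0,0.06,0,0,0,0,-1],
    [-0.02,0.06,0,0,0,0,-1],
    [0,0,0,0,0,0,-1]
  ]
}}

```text
time: 11.63
tool_pos: [0.5558, -0.1203, 0.0871]
tool_rot: [0.0, 0.993, 0.117, 0.002]
contact_force: [1.5, -2.3, 6.7]
gripper_width: 0.239
grasp_force: 60.0
```

Call:
{"op": "move_arm", "data": {
  "rows": [
    [0,0.05,0,0,0,0,-1],
    [0,0,0,0,0,0,-1],
    [0,0,0,0,0,0,-0.4],
    [0,0,0,0,0,0,-0.3],
    [0,0,0,0,0,0,-0.1],
    [0,0,0,0,0,0,0.1],
    [0,0,0,0,0,0,0.1],
    [0,0,-1,0,0,0,0.1],
    [0,0,-2,0,0,0,0.1],
    [0,0,-3,0,0,0,0.1],
    [0,0,-3,0,0,0,0.1],
    [0,0,-3,0,0,0,0.1],
    [0,0,0,0,0,0,0.1],
    [0,0,0,0,0,0,0.1]
  ]
}}

```text
time: 12.8
tool_pos: [0.5556, -0.1211, 0.2088]
tool_rot: [0.001, 0.993, 0.118, 0.003]
contact_force: [-0.4, -0.4, -0.3]
gripper_width: 0.552
grasp_force: 0.0
```

```bash
python3 - <<'E'
from h import *
g=manip.grab_frame("scene");b=g["img"][130:210,265:345]
cv2.imwrite("pics/g3.png",cv2.resize(b,(560,560),interpolation=cv2.INTER_CUBIC))
for z in(.063,.099):print(proj(g,[.5558,-.1208,z]))
E
```

```text
(np.float64(306.5879332659348), np.float64(184.51235968479608))
(np.float64(306.0763482282232), np.float64(171.6357889188247))
```

View pics/g3.png

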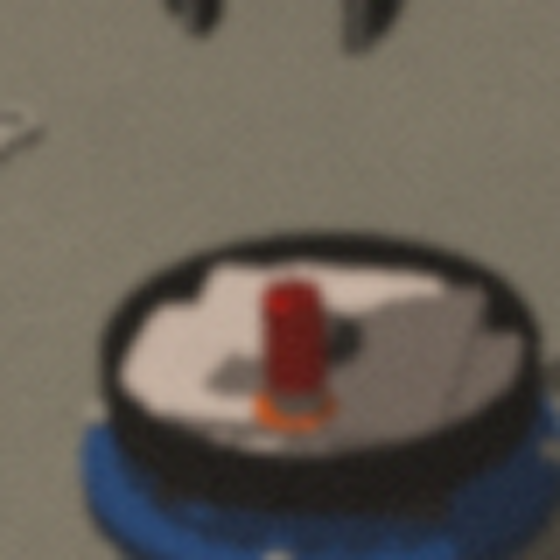

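The pin stands upright and fully home, with the knob at about (306,171)–(307,187). The wheel is holding at about 0.5 rad and the gripper is clear. I'm handing it in.

```bash
python3 -c "
from plant import manip
print(manip.job_done())"
```

```text
the job is handed in; nothing more can be done
None
```

The red pin is fully home in the lock hole, holding the wheel wound at about 0.5 rad, with the gripper released and clear; the job was handed in at about 13 s, and the hand-in call returned no verdict.

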